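# Click the carousel round to bring the beaker under the spout

### The arm

A 7-joint arm with a two-finger parallel gripper is mounted at the origin on a cart in front of the work surface, level with it; the furniture and walls round the work are solid. World frame = base frame: x ahead of the robot, y to its left, z up, the work surface at z = 0. Lengths are in mm, angles in rad, forces in N, time in s.
With the tool pointing down it reaches from about 425 to 950 mm from the base axis. Payload 16.7 kg.
Tool frame: the origin (TCP) lies midway between the tips of the shut fingers; the grasp point (between the pads) lies 19 mm behind it; z points along the fingers, y is the line along which they close (so a half turn about z gives the same grasp; the last joint's range is limited). The gripper opens to 94 mm and grips with 3 to 60 N. Pads are 16 mm wide; open, the fingers measure 119 mm over their backs; the gripper's body (75 mm by 177 mm) begins 78 mm behind the grasp point.
Start: joints at [1.135, 0.426, 0.074, 1.606, -0.034, 1.111, -0.067], TCP at [190.269, -647.589, 205.467] pointing down, gripper open.
Joint ranges: [-2.85, 2.85], [-0.5, 2.14], [-1.23, 1.37], [0.21, 2.46], [-1.02, 4.16], [0.16, 2.05], [-2.73, 2.73]. Speed limits (rad/s): [1.89, 1.89, 2.39, 2.39, 3.01, 3.01, 3.01].

### API

Orientations are given as a unit quaternion [x, y, z, w].
In Python, from bench import bot, imaging, models gives the robot as it stands.
- The arm moves only by the tool jog_arm, never from a script. Its argument "series" is a list that holds one entry, the list of rows, each a list of 7 numbers: the closure, from 0 (fully open) to 1 (shut), then the shift along the world's x, y, z in m, then the turn, a rotation vector about the world's x, y, z in rad. In form: [[[jaw, tx, ty, tz, rx, ry, rz], ...]]. A call has 1 to 12 rows; each row is the pose to reach, as a shift and turn from the pose commanded when the call began; what a row does not reach only later rows make up. A row lasts 1/8 s, in which the tool goes at most 62.5 mm and 10.7 degrees, less where a joint would pass 70% of its speed; a pose out of reach is approached as far as the arm can. A call with a gripper value outside its range is refused whole. The fingers move at their own pace and stop on an object; "grip_force" is the grip in N (left out, the last holds). Time passes only in rows, so rows that repeat a pose let the fingers close. It gives the time, the measured TCP pose, the force, the opening and the grip force at its end, in the units of the state.
- bot.get_state(): the state, without advancing time (a new reading comes with each control period).
- imaging.camera(name): name is "scene" or "top"; returns a dict with "frame" (400x640x3 uint8, red, green, blue), "z_map" (400x640 float32, mm along the optical axis (not along the pixel's ray), 0 where there is no reading), "fx", "fy", "cx", "cy" (pixels), "cam_to_world" (4x4, takes a point from camera to world coordinates). Camera axes: x right, y down, z forward; pixel columns grow to the right and rows downward; lengths in mm; the calibration is good to about 2 mm. A picture is of the moment at which its call begins.
- bot.hand_in(): hands the job in; it is judged then, once.
Trained networks look in the newest picture that a camera, given by its name, has taken for a name from the list of things; names that differ only in an ending like _2 or _b are one class to them, and where a whole thing is asked for, a point or a joint stands for the part that bears it (a point fixed in the world has none). Each returns a list of dicts, best first, with "conf" (0 to 1); they miss things now and then, are a little off and sometimes report something else, mostly with a low value. They report only what shows in the picture. A call takes as long as a camera call. They do not tell look-alikes from the thing itself.
- models.trace(name, camera): "pixels" (400x640 bool, what is visible of it) and "extent" ([left, top, width, height] in pixels, round what is visible of it).
The state is a dict: "t": time; "joints": joint angles; "dq": joint speeds; "joint_efforts": joint torques, N m; "ee_pos": TCP position; "eef_rot": TCP orientation; "wrist_force": force on the tool from outside, world axes, zero at the start; "wrist_torque": the same for the moment, N m; "gripper_width": finger opening in mm; "finger_force": force on a finger pad.
Only numpy, scipy, OpenCV 4.12 (cv2) and the standard library are available. Lean on these libraries where they do the work, as an engineer would, in place of code of your own. Each camera call takes 0.05 s, during which the arm holds its last target. There are 200 camera calls.

### The job

Using the carousel's thumb lever, click the carousel round one notch per stroke until the beaker stands centred under the filling spout, with the last notch properly clicked in, then let the lever spring right back. Feel for the end of each stroke and never force the lever against its stop; do not touch the carousel or the things standing on it, and leave the other things on the bench where they are.

Things in the scene. Friction and masses are not known exactly. Their poses are not given: they have to be found in the camera images.
- index_base: Grey round base plate, 208 mm across, 12 mm thick, fixed to the bench. Origin on the vertical carousel axis at bench level, z up. Its +x axis points away from the robot (within 0.35 rad), from the carousel axis to the upright steel pipe of the spout (10 mm thick, 122 mm from the axis, 189 mm tall). The thumb lever is on the near side.
- spout (a point): Lower end of the white nozzle of the bent spout pipe, 140 mm above the bench (86 mm above the platter), 62 mm from the carousel axis: the beaker must end centred below it.
- carousel: White round platter, 186 mm across, top 54 mm above the bench; dark hub 40 mm across, up to 63 mm. Origin on the axis at bench level. Eight grey discs mark places 45 degrees apart, 62 mm from the axis; one place, empty at the start, is always under the spout. Each full lever stroke turns it one place counter-clockwise from above, into a sprung notch; it cannot be clicked back.
- carousel_turn (a joint): Angle of the carousel from its start, rad, positive counter-clockwise from above: 0.785 for each click. The notch catches in the last 4 degrees of a 45 degree step.
- lever: Flat aluminium arm turning about the carousel axis below the platter, with a grey upright paddle outside the rim. Origin on the axis at bench level, +x along the arm, z up. Paddle: 106 to 150 mm from the axis, 10 mm thick across the arm, 13 to 105 mm above the bench. At rest it points 145 degrees counter-clockwise from the base's +x (near left). Push it along its +y, to the right across the front.
- lever_pad (a point): Middle of the paddle's upper half, 128 mm from the axis, 75 mm above the bench: a good point to push, with closed fingers from above. Pushed here the lever takes 1 to 2 N in its free play, 2 to 9 N in the working stroke (most as the notch clicks), then rises steeply at the slightly springy stop; 13 to 18 N shows the stop, above 25 N is forcing it.
- lever_swing (a joint): Lever angle from rest, rad, positive counter-clockwise from above (pushing way). It springs back to 0 when released. First free play, unseen, 0 to 0.48 rad (differs between runs, same for all strokes of a run); then 0.81 rad of working stroke, the carousel clicking in during its last 0.1 rad; then a firm stop (at 0.81 to 1.29 in all). Let go before the click, the stroke has to be done again.
- beaker: Clear plastic beaker, open at the top, 57 mm across the rim, 71 mm tall, origin at the centre of its underside. It stands on the carousel 2, 3 or 4 places clockwise (from above) of the spout, so it needs 2, 3 or 4 clicks.
- vial_a: Small capped glass reagent vial, 23 mm across, 52 mm tall, origin at the centre of its underside, standing on the carousel.
- vial_b: Another such vial, 23 mm across, 52 mm tall, standing on the carousel.
- vial_c: A third such vial, standing on the carousel.
- timer: Flat square timer, 66 x 66 x 18 mm, lying on the bench; bystander.
- forceps: Steel forceps, 122 mm long, 12 mm wide, 9 mm thick, lying on the bench; bystander.
- amber_bottle: Brown bottle, 52 mm across, 105 mm tall, standing on the bench; bystander.
- cuvette_box: Flat box with lid, 78 x 56 x 25 mm, lying on the bench; bystander.
There are look-alikes about, which are no part of the job. What is shaped like the vial_b but orange or pink is not meant.

How it is judged (in metres and radians):
On the way:
1. the carousel has been clicked on by one notch (value of joint carousel_turn between 0.74 and 0.83 rad), for 0.2 s.
At the end, for the whole second after the job is handed in: The beaker stands upright on the carousel with its centre within 7 mm (horizontally) of the spout's axis and at rest, the lever has sprung back (within 0.06 rad of rest), and the three vials still stand upright (within 0.15 rad) on the carousel (horizontal distance between beaker and spout below 0.007 m and linear speed of beaker below 0.01 m/s and value of joint lever_swing below 0.06 rad and angle between each of beaker, vial_a, vial_b, vial_c's own z axis and vertical below 0.15 rad and z of each of beaker, vial_a, vial_b, vial_c in the frame of index_base above 0.048 m); the robot touches nothing.
It fails at once if the lever is pressed with more than 25 N (contact force between any of the fingers, the arm and lever above 25 N).
It fails at once if the robot touches (over 2 N) the carousel or anything standing on it (contact force between any of the fingers, the arm and carousel above 2 N or contact force between any of the fingers, the arm and beaker above 2 N or contact force between any of the fingers, the arm and vial_a above 2 N or contact force between any of the fingers, the arm and vial_b above 2 N or contact force between any of the fingers, the arm and vial_c above 2 N).
It fails at once if a bystander on the bench is moved by more than 15 mm (distance of any of timer, forceps, amber_bottle, cuvette_box from where it was at the start of the episode above 0.015 m).
It also fails if it takes over 64 s, if anything falls off the work surface, if the arm or the gripper's body presses on something with over 40 N, if the wrist force passes 120 N, or if a joint passes its speed limit or range.

## Working session

There is one attempt and no reset: what is moved stays moved. The work goes in short steps, Python scripts to look and compute and a tool call to move; the robot and the scene stay as the last step left them, time stands still between calls to the robot, and variables do not carry over. Pictures are saved under pics/ and viewed, at most 10 in all, crops included, and the job is handed in when it is done.

Besides the shell and the picture viewer there is one more tool, called after "Request:" by a JSON object that holds its "fn" and its "kwargs", one argument or row to a line. jog_arm: Moves the arm, as the interface text tells. Its arguments: {"type":"object","properties":{"series":{"type":"array"},"grip_force":{"type":"number"}},"required":["series"]}

```bash
mkdir -p pics
cat > h.py <<'E'
import numpy as np, cv2
from bench import bot, imaging, models
def cloud(c):
    z=c["z_map"]; v,u=np.mgrid[:z.shape[0],:z.shape[1]]
    P=np.stack([(u-c["cx"])*z/c["fx"],(v-c["cy"])*z/c["fy"],z,np.ones_like(z)],-1)@np.array(c["cam_to_world"]).T
    return P[...,:3], z>0
def save(c,n): cv2.imwrite(n,c["frame"][...,::-1])
E
python3 - <<'E'
from h import *
s=bot.get_state(); print(s)
for n in ("top","scene"):
    c=imaging.camera(n); save(c,f"pics/{n}0.png"); P,ok=cloud(c)
    print(n,np.round(c["cam_to_world"],2).tolist())
    for k in ["index_base","carousel","lever","beaker","vial_a","timer","forceps","amber_bottle","cuvette_box"]:
        for d in models.trace(k,n)[:4]:
            m=d["pixels"]&ok
            if m.sum(): print(k,round(d["conf"],2),d["extent"],np.round(np.median(P[m],0)),np.round(np.percentile(P[m],2,0)),np.round(np.percentile(P[m],98,0)))
E
```

```text
{'t': 0.0, 'joints': array([ 1.1355296 ,  0.42669869,  0.07384898,  1.60660114, -0.0341206 ,
        1.11083342, -0.06709401]), 'dq': array([-0.00032243, -0.00049943,  0.00056931,  0.00153213,  0.00089061,
        0.00090715, -0.00074961]), 'joint_efforts': array([-1.65207115e-03, -9.35826302e+01,  3.66587564e+00, -4.54189718e+01,
       -4.89607570e-02,  2.01793306e-02,  1.10727765e-04]), 'ee_pos': array([ 190.12898113, -647.20301035,  204.80038136]), 'eef_rot': array([ 9.89811667e-01,  1.42381368e-01, -1.27113980e-04, -6.27962875e-04]), 'wrist_force': array([ 0.20785555, -0.10317991, -0.63592851]), 'wrist_torque': array([ 0.03220566,  0.02033781, -0.01557203]), 'finger_force': 0.0, 'gripper_width': 94.2872575934999}
top [[0.03, -1.0, 0.07, 474.65], [-1.0, -0.03, -0.0, 147.73], [0.0, -0.07, -1.0, 1280.43], [0.0, 0.0, 0.0, 1.0]]
index_base 0.85 [331.8, 128.3, 77.8, 108.8] [617.  39.  53.] [517. -60.   8.] [741. 115. 182.]
index_base 0.73 [342.7, 184.0, 10.1, 9.9] [604.  83. 105.] [596.  73.  67.] [615.  92. 109.]
index_base 0.33 [344.0, 215.1, 11.2, 21.5] [511.  74.  88.] [488.  55. 
[... 1916 characters left out ...]
. -36.  90.] [571. -41.  59.] [589. -24. 108.]
vial_a 0.66 [376.4, 313.2, 9.3, 11.4] [ 573. -151.   31.] [ 568. -155.    9.] [ 582. -141.   42.]
vial_a 0.63 [338.5, 249.1, 12.1, 17.1] [555.   6.  87.] [547.  -2.  53.] [589.  59. 108.]
vial_a 0.51 [286.8, 279.2, 4.2, 17.8] [409.  16.  34.] [400.  11.  -2.] [428.  36.  54.]
timer 0.65 [238.0, 197.3, 24.4, 18.1] [421. 348.  16.] [390. 322.   3.] [453. 385.  20.]
forceps 0.64 [339.2, 305.2, 22.7, 48.4] [ 497. -136.    5.] [ 488. -192.   -3.] [507. -77.  12.]
amber_bottle 0.68 [304.6, 156.7, 15.3, 37.1] [622. 340.  63.] [604. 328.   3.] [650. 367. 107.]
cuvette_box 0.69 [238.9, 166.2, 29.5, 23.1] [475. 450.  23.] [439. 428.   2.] [515. 486.  28.]
```

Run:
```python
from h import *
a=cv2.imread("pics/top0.png")[110:280,290:450]; b=cv2.imread("pics/scene0.png")[190:370,270:430]
cv2.imwrite("pics/c0.png",np.hstack([cv2.resize(a,(400,425)),cv2.resize(b,(378,425))]))
c=imaging.camera("top");P,ok=cloud(c)
# platter circle, pipe, paddle
R=(abs(P[...,0]-615)<200)&(abs(P[...,1]-30)<200)
m=R&(abs(P[...,2]-54)<3)
q=P[m][:,:2].astype(np.float32); print("platter",cv2.minEnclosingCircle(q), np.percentile(q,[1,99],axis=0))
m=R&(abs(P[...,2]-63.5)<3); print("hub",m.sum(),np.median(P[m],0), P[m].min(0),P[m].max(0))
m=R&(P[...,2]>130); print("spout top",np.round(P[m][::6]).tolist())
m=R&(abs(P[...,2]-105)<5)&(P[...,0]<560)&(P[...,1]>40); print("paddle",np.round(P[m]).tolist())
m=(P[...,2]>12)&ok&(P[...,0]<560)&(P[...,0]>350)&(abs(P[...,1]-30)<250)
n,l,st,ce=cv2.connectedComponentsWithStats(m.astype(np.uint8))
for i in range(1,n):
    if st[i,4]>8: print(np.round(P[l==i].min(0)),np.round(P[l==i].max(0)))
```

```text
platter ((623.0624389648438, -32.33850860595703), 215.7732696533203) [[528.90068604 -63.16537384]
 [708.31029419 108.83366501]]
hub 154 [619.30006751  19.03044064  62.56747222] [ 548.07216506 -169.66033912   60.50380918] [814.58759174 107.14141805  66.31422355]
spout top [[475.0, 148.0, 1280.0], [475.0, 148.0, 1280.0], [475.0, 148.0, 1280.0], [475.0, 148.0, 1280.0], [475.0, 148.0, 1280.0], [475.0, 148.0, 1280.0], [475.0, 148.0, 1280.0], [475.0, 148.0, 1280.0], [475.0, 148.0, 1280.0], [475.0, 148.0, 1280.0], [475.0, 148.0, 1280.0], [475.0, 148.0, 1280.0], [475.0, 148.0, 1280.0], [475.0, 148.0, 1280.0], [475.0, 148.0, 1280.0], [475.0, 148.0, 1280.0], [475.0, 148.0, 1280.0], [475.0, 148.0, 1280.0], [475.0, 148.0, 1280.0], [475.0, 148.0, 1280.0], [475.0, 148.0, 1280.0], [475.0, 148.0, 1280.0], [475.0, 148.0, 1280.0], [475.0, 148.0, 1280.0], [475.0, 148.0, 1280.0], [475.0, 148.0, 1280.0], [475.0, 148.0, 1280.0], [475.0, 148.0, 1280.0], [475.0, 148.0, 1280.0], [475.0, 148.0, 1280.0], [475.0, 148.0, 1280.0], [475.0, 148.0, 1280.0], [475.0, 148.0, 1280.0], [475.0, 148.0, 1280.0], [475.0, 148
[... 4466 characters left out ...]
], [498.0, 76.0, 105.0], [498.0, 73.0, 107.0], [495.0, 83.0, 101.0], [495.0, 81.0, 105.0], [495.0, 78.0, 107.0], [496.0, 76.0, 104.0], [493.0, 83.0, 103.0], [493.0, 81.0, 105.0], [493.0, 78.0, 105.0], [493.0, 76.0, 107.0], [490.0, 85.0, 102.0], [490.0, 83.0, 107.0], [490.0, 80.0, 101.0], [490.0, 78.0, 109.0], [491.0, 75.0, 103.0], [488.0, 85.0, 105.0], [488.0, 83.0, 109.0], [488.0, 80.0, 103.0], [488.0, 78.0, 103.0], [485.0, 88.0, 103.0], [485.0, 83.0, 108.0], [485.0, 81.0, 108.0], [483.0, 85.0, 100.0], [483.0, 83.0, 102.0], [483.0, 80.0, 101.0]]
[483. -62.  12.] [560. 101. 111.]
[ 499. -220.   13.] [ 559. -198.   68.]
[ 455. -219.   12.] [ 466. -197.   16.]
[402.  14.  13.] [423.  34.  56.]
```

View pics/c0.png

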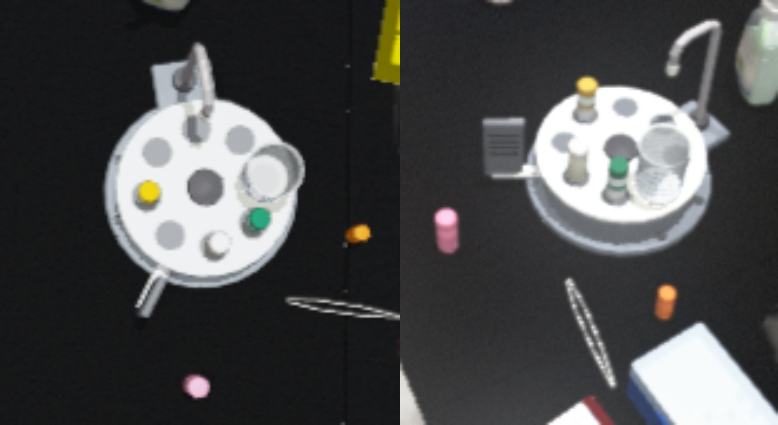

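The picture shows the hub at crop (205,187) and the spout at about (205,105). The beaker is at (275,172), two places clockwise, so it needs 2 clicks. The paddle is at near left (150,290). The orange and pink vials are look-alikes lying off the carousel.

Run:
```python
from h import *
from scipy.optimize import least_squares
c=imaging.camera("top");P,ok=cloud(c)
m=ok&(abs(P[...,2]-105)<5)&(P[...,0]<530)&(P[...,0]>475)&(P[...,1]>55)&(P[...,1]<95)
X=P[m][:,:2]; print("paddle rect",cv2.minAreaRect(X.astype(np.float32)), X.mean(0))
w=np.linalg.svd(X-X.mean(0))[2][0]; w=w*np.sign(-w[0]); th=np.degrees(np.arctan2(w[1],w[0])); print("th",th, "axis from paddle",X.mean(0)-128*w)
# platter: white at z 54; outline
white=(c["frame"].min(-1)>150)&ok&(abs(P[...,2]-54)<5)&(abs(P[...,0]-619)<120)&(abs(P[...,1]-19)<120)
q=P[white][:,:2]; 
def res(p): # angular-sector edge points
    return np.hypot(E[:,0]-p[0],E[:,1]-p[1])-93
ctr=np.array([619,19.])
for _ in range(4):
    d=q-ctr; a=np.degrees(np.arctan2(d[:,1],d[:,0]))//10; r=np.hypot(*d.T)
    E=np.array([q[a==k][np.argmax(r[a==k])] for k in np.unique(a) if (a==k).any()])
    s=least_squares(res,ctr,loss="soft_l1"); ctr=s.x
print("axis",ctr,np.round(s.fun))
dark=ok&(c["frame"].max(-1)<110)&(abs(P[...,2]-62)<6)&(np.hypot(P[...,0]-619,P[...,1]-19)<30)
print("hub",dark.sum(),cv2.minEnclosingCircle(P[dark][:,:2].astype(np.float32)))
m=ok&(P[...,2]>120)&(P[...,2]<200)&(np.hypot(P[...,0]-619,P[...,1]-19)<160); S=P[m][:,:2]; print("pipe far",S[S[:,0]>725].mean(0), np.round(S[::8]).tolist()[:0])
for n in("top","scene"):
    c=imaging.camera(n);P,ok=cloud(c); h=ok&(P[...,2]>100)&(P[...,0]>200)&(P[...,0]<1000)&(abs(P[...,1])<600)
    k,l,st,ce=cv2.connectedComponentsWithStats(h.astype(np.uint8))
    for i in range(1,k):
        if st[i,4]>8: print(n,np.round(P[l==i].min(0)),np.round(P[l==i].max(0)))
```

```text
paddle rect ((502.5540466308594, 74.7216796875), (9.023306846618652, 42.27953338623047), 64.80860137939453) [502.23867943  74.89784903]
th 154.8554378537257 axis from paddle [618.10922041  20.51018745]
axis [618.51483472  21.33423115] [ -1.  -1.  -1.  -1.  -1.  -1.  -0.  -0.  -1.  -6.  -7. -13.  -1.   0.
  -1.   0.  -1.  -1.  -1.  -0.  -1.  -0.  -2.  -1.  -1.  -1.  -1.  -2.
  -1.  -1.  -0.  -0.  -1.  -1.  -0.  -0.]
hub 8 ((618.5962524414062, 23.195594787597656), 17.38321304321289)
pipe far [733.62001593  43.39872358] []
top [ 619. -600.  100.] [955. 600. 401.]
top [816.  41. 100.] [861. 105. 187.]
top [ 761. -274.  100.] [ 820. -193.  131.]
top [674.  28. 100.] [743.  48. 194.]
top [601. -68. 100.] [658. -12. 129.]
top [612. 338. 100.] [645. 371. 113.]
top [597.  73. 100.] [617.  91. 111.]
top [572. -39. 101.] [593. -19. 113.]
top [549.  -0. 100.] [567.  20. 114.]
top [483.  63. 100.] [521.  85. 111.]
scene [ 660. -545.  100.] [958. 600. 693.]
scene [610. 335. 100.] [644. 370. 109.]
scene [814.  38. 100.] [855. 103. 186.]
scene [672.  23. 101.] [743.  47. 192.]
scene [595.  70. 102.] [617.  92. 109.]
scene [481.  60. 100.] [521.  86. 108.]
scene [601. -68. 100.] [656. -12. 128.]
scene [547.  -2. 100.] [569.  19. 109.]
scene [571. -41. 101.] [594. -20. 111.]
scene [ 757. -272.  100.] [ 818. -193.  129.]
```

Request:
{"fn": "jog_arm", "kwargs": {
  "series": [
    [[1,0.04,0.05,0.02,0,0,0.05],[1,0.09,0.09,0.02,0,0,0.1],[1,0.14,0.13,0.02,0,0,0.15],[1,0.19,0.17,0.02,0,0,0.2],[1,0.23,0.21,0.02,0,0,0.25],[1,0.25,0.26,0.02,0,0,0.3],[1,0.26,0.31,0.02,0,0,0.35],[1,0.265,0.36,0.02,0,0,0.4],[1,0.27,0.41,0.02,0,0,0.45],[1,0.27,0.46,0.02,0,0,0.5],[1,0.27,0.51,0.02,0,0,0.55],[1,0.27,0.54,0.02,0,0,0.6]]
  ],
  "grip_force": 30
}}

```text
t: 2.7
ee_pos: [460.3, -105.5, 225.8]
eef_rot: [0.903, 0.43, 0.0, 0.0]
wrist_force: [0.3, -0.6, -0.3]
gripper_width: 0.6
finger_force: 0.0
```

Request:
{"fn": "jog_arm", "kwargs": {
  "series": [
    [[1,0.0,0.05,0,0,0,0.06],[1,0.005,0.1,0,0,0,0.12],[1,0.025,0.15,0,0,0,0.18],[1,0.045,0.2,0,0,0,0.24],[1,0.058,0.217,0,0,0,0.254],[1,0.058,0.217,-0.03,0,0,0.254],[1,0.058,0.217,-0.07,0,0,0.254],[1,0.058,0.217,-0.11,0,0,0.254],[1,0.058,0.217,-0.145,0,0,0.254],[1,0.058,0.217,-0.165,0,0,0.254],[1,0.058,0.217,-0.165,0,0,0.254]]
  ]
}}

```text
t: 4.08
ee_pos: [517.6, 108.2, 59.2]
eef_rot: [0.842, 0.539, -0.001, -0.0]
wrist_force: [0.0, 0.0, 0.1]
gripper_width: 0.0
finger_force: 0.0
```

```bash
cat >> h.py <<'E'
C=np.array([618.3,21.]); A0=155.3
def tcp(phi,d=13.):
    a=np.radians(A0)+phi; u=np.array([np.cos(a),np.sin(a)]); t=np.array([-u[1],u[0]])
    return C+128*u-d*t
def rows(p0,phi0,phis,d=13.):
    """rows in m from commanded xy p0, orientation at phi0"""
    for f in phis: 
        s=(tcp(f,d)-p0)/1000; print([1,round(s[0],4),round(s[1],4),0,0,0,round(f-phi0,3)],end=", ")
    print()
E
python3 - <<'E'
from h import *
s=bot.get_state(); print(s["ee_pos"],s["eef_rot"],s["wrist_force"],s["joints"].round(2))
p=np.array([518.3,109.4])
rows(p,0,np.linspace(-.15,.7,12))
c=imaging.camera("scene"); save(c,"pics/s1.png")
cv2.imwrite("pics/s1c.png",cv2.resize(c["frame"][130:360,230:450,::-1],None,fx=2.5,fy=2.5))
E
```

```text
[517.60462653 108.20692362  59.16607564] [ 8.42236819e-01  5.39105745e-01 -1.40461953e-03 -4.04154834e-04] [0.02295589 0.02654128 0.08518984] [ 0.08  0.42 -0.49  2.03  0.28  0.76 -1.02]
[1, np.float64(0.0001), np.float64(-0.0073), 0, 0, 0, np.float64(-0.15)], [1, np.float64(-0.0058), np.float64(-0.0152), 0, 0, 0, np.float64(-0.073)], [1, np.float64(-0.0112), np.float64(-0.0236), 0, 0, 0, np.float64(0.005)], [1, np.float64(-0.0158), np.float64(-0.0324), 0, 0, 0, np.float64(0.082)], [1, np.float64(-0.0198), np.float64(-0.0415), 0, 0, 0, np.float64(0.159)], [1, np.float64(-0.0231), np.float64(-0.0509), 0, 0, 0, np.float64(0.236)], [1, np.float64(-0.0256), np.float64(-0.0605), 0, 0, 0, np.float64(0.314)], [1, np.float64(-0.0274), np.float64(-0.0703), 0, 0, 0, np.float64(0.391)], [1, np.float64(-0.0284), np.float64(-0.0802), 0, 0, 0, np.float64(0.468)], [1, np.float64(-0.0286), np.float64(-0.0901), 0, 0, 0, np.float64(0.545)], [1, np.float64(-0.0281), np.float64(-0.1), 0, 0, 0, np.float64(0.623)], [1, np.float64(-0.0269), np.float64(-0.1099), 0, 0, 0, np.float64(0.7)],
```

View pics/s1c.png

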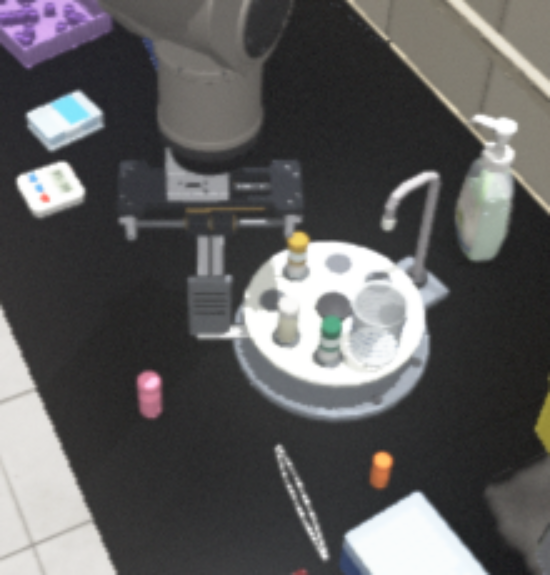

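The closed fingers are at about (210,255), behind the paddle at (210,305). The gripper body sits clear above the vials. Next I start the first stroke gently.

Request:
{"fn": "jog_arm", "kwargs": {
  "series": [
    [[1,0.0,-0.007,0,0,0,-0.15],[1,-0.004,-0.0125,0,0,0,-0.1],[1,-0.0075,-0.0175,0,0,0,-0.05],[1,-0.011,-0.023,0,0,0,0],[1,-0.014,-0.0285,0,0,0,0.05],[1,-0.0167,-0.0345,0,0,0,0.1],[1,-0.0194,-0.0404,0,0,0,0.15],[1,-0.0217,-0.0465,0,0,0,0.2],[1,-0.0236,-0.0526,0,0,0,0.25],[1,-0.0252,-0.0588,0,0,0,0.3],[1,-0.0265,-0.0651,0,0,0,0.35],[1,-0.0275,-0.0715,0,0,0,0.4]]
  ]
}}

```text
t: 5.62
ee_pos: [491.7, 37.6, 61.9]
eef_rot: [0.718, 0.697, 0.001, 0.001]
wrist_force: [0.2, 3.0, 0.4]
gripper_width: 0.4
finger_force: 1.5
```

```bash
cat >> h.py <<'E'
Z0=None
def turn(cam="scene"):
    "coloured-cap positions -> angles about axis"
    c=imaging.camera(cam); P,ok=cloud(c); hsv=cv2.cvtColor(c["frame"],cv2.COLOR_RGB2HSV)
    r=np.hypot(P[...,0]-C[0],P[...,1]-C[1]); k=ok&(r<85)&(r>35)&(P[...,2]>92)&(P[...,2]<114)&(hsv[...,1]>120)
    o={}
    for n,lo,hi in(("yellow",15,35),("green",65,95)):
        m=k&(hsv[...,0]>=lo)&(hsv[...,0]<=hi)
        if m.sum()>5:
            x=np.median(P[m][:,:2],0)-C; o[n]=(int(m.sum()),round(float(np.arctan2(x[1],x[0])),3),round(float(np.hypot(*x))))
    return c,o
def phinow():
    s=bot.get_state(); x=s["ee_pos"][:2]-C; q=s["eef_rot"]; yaw=2*np.arctan2(q[1],q[0])
    r=np.hypot(*x); a=np.arctan2(x[1],x[0])%(2*np.pi)-np.radians(A0)
    tang=yaw+np.pi; F=s["wrist_force"]
    return dict(t=s["t"],phi=round(a+13/128.,3),r=round(r,1),yawphi=round(yaw-np.radians(A0-90),3),F=F.round(1),push=round(-(F[0]*np.cos(tang)+F[1]*np.sin(tang)),2))
E
python3 - <<'E'
from h import *
print(phinow()); print(turn("scene")[1],turn("top")[1])
import cv2
p=tcp(.4); rows(p,.4,np.arange(.43,.761,.03))
print(tcp(.4)-np.array([518.3,109.4]))
E
```

```text
{'t': 5.625, 'phi': np.float64(0.402), 'r': np.float64(127.7), 'yawphi': np.float64(0.401), 'F': array([0.2, 3. , 0.4]), 'push': np.float64(2.98)}
{'green': (7, -2.149, 64)} {'yellow': (55, 1.752, 63)}
[1, np.float64(-0.0005), np.float64(-0.0038), 0, 0, 0, np.float64(0.03)], [1, np.float64(-0.0008), np.float64(-0.0077), 0, 0, 0, np.float64(0.06)], [1, np.float64(-0.001), np.float64(-0.0115), 0, 0, 0, np.float64(0.09)], [1, np.float64(-0.0011), np.float64(-0.0154), 0, 0, 0, np.float64(0.12)], [1, np.float64(-0.0011), np.float64(-0.0192), 0, 0, 0, np.float64(0.15)], [1, np.float64(-0.001), np.float64(-0.0231), 0, 0, 0, np.float64(0.18)], [1, np.float64(-0.0007), np.float64(-0.027), 0, 0, 0, np.float64(0.21)], [1, np.float64(-0.0004), np.float64(-0.0308), 0, 0, 0, np.float64(0.24)], [1, np.float64(0.0001), np.float64(-0.0346), 0, 0, 0, np.float64(0.27)], [1, np.float64(0.0007), np.float64(-0.0384), 0, 0, 0, np.float64(0.3)], [1, np.float64(0.0014), np.float64(-0.0422), 0, 0, 0, np.float64(0.33)], [1, np.float64(0.0022), np.float64(-0.046), 0, 0, 0, np.float64(0.36)], 
[-27.53393109 -71.42659669]
```

Request:
{"fn": "jog_arm", "kwargs": {
  "series": [
    [[1,-0.0005,-0.0038,0,0,0,0.03],[1,-0.0008,-0.0077,0,0,0,0.06],[1,-0.001,-0.0115,0,0,0,0.09],[1,-0.0011,-0.0154,0,0,0,0.12],[1,-0.0011,-0.0192,0,0,0,0.15],[1,-0.001,-0.0231,0,0,0,0.18],[1,-0.0007,-0.027,0,0,0,0.21],[1,-0.0004,-0.0308,0,0,0,0.24],[1,0.0001,-0.0346,0,0,0,0.27],[1,0.0007,-0.0384,0,0,0,0.3],[1,0.0014,-0.0422,0,0,0,0.33],[1,0.0022,-0.046,0,0,0,0.36]]
  ]
}}

```text
t: 7.22
ee_pos: [493.0, -8.3, 60.5]
eef_rot: [0.581, 0.814, 0.0, -0.0]
wrist_force: [1.8, 5.1, 1.0]
gripper_width: 0.8
finger_force: 2.0
```

Run:
```python
from h import *
print(phinow()); print(turn("scene")[1],turn("top")[1])
rows(tcp(.76),.76,np.arange(.79,1.121,.03))
```

```text
{'t': 7.225, 'phi': np.float64(0.762), 'r': np.float64(128.7), 'yawphi': np.float64(0.762), 'F': array([1.8, 5.1, 1. ]), 'push': np.float64(4.23)}
{'green': (26, -1.832, 65)} {'yellow': (56, 2.119, 64), 'green': (51, -1.83, 59)}
[1, np.float64(0.0009), np.float64(-0.0037), 0, 0, 0, np.float64(0.03)], [1, np.float64(0.002), np.float64(-0.0075), 0, 0, 0, np.float64(0.06)], [1, np.float64(0.0031), np.float64(-0.0111), 0, 0, 0, np.float64(0.09)], [1, np.float64(0.0044), np.float64(-0.0148), 0, 0, 0, np.float64(0.12)], [1, np.float64(0.0057), np.float64(-0.0184), 0, 0, 0, np.float64(0.15)], [1, np.float64(0.0072), np.float64(-0.022), 0, 0, 0, np.float64(0.18)], [1, np.float64(0.0088), np.float64(-0.0255), 0, 0, 0, np.float64(0.21)], [1, np.float64(0.0105), np.float64(-0.029), 0, 0, 0, np.float64(0.24)], [1, np.float64(0.0123), np.float64(-0.0324), 0, 0, 0, np.float64(0.27)], [1, np.float64(0.0142), np.float64(-0.0357), 0, 0, 0, np.float64(0.3)], [1, np.float64(0.0162), np.float64(-0.039), 0, 0, 0, np.float64(0.33)], [1, np.float64(0.0183), np.float64(-0.0423), 0, 0, 0, np.float64(0.36)],
```

Request:
{"fn": "jog_arm", "kwargs": {
  "series": [
    [[1,0.0009,-0.0037,0,0,0,0.03],[1,0.002,-0.0075,0,0,0,0.06],[1,0.0031,-0.0111,0,0,0,0.09],[1,0.0044,-0.0148,0,0,0,0.12],[1,0.0057,-0.0184,0,0,0,0.15],[1,0.0072,-0.022,0,0,0,0.18],[1,0.0088,-0.0255,0,0,0,0.21],[1,0.0105,-0.029,0,0,0,0.24],[1,0.0123,-0.0324,0,0,0,0.27],[1,0.0142,-0.0357,0,0,0,0.3],[1,0.0162,-0.039,0,0,0,0.33]]
  ]
}}

```text
t: 8.7
ee_pos: [508.9, -47.0, 60.4]
eef_rot: [0.439, 0.898, -0.0, -0.0]
wrist_force: [-4.0, 8.0, 3.0]
gripper_width: 0.5
finger_force: 4.4
```

Run:
```python
from h import *
print(phinow()); print(turn("scene")[1],turn("top")[1])
rows(tcp(1.09),1.09,1.09+.01*np.arange(1,14))
```

```text
{'t': 8.7, 'phi': np.float64(1.089), 'r': np.float64(128.8), 'yawphi': np.float64(1.092), 'F': array([-4.,  8.,  3.]), 'push': np.float64(8.75)}
{'green': (28, -1.552, 65)} {'yellow': (55, 2.398, 62), 'green': (50, -1.529, 59)}
[1, np.float64(0.0007), np.float64(-0.0011), 0, 0, 0, np.float64(0.01)], [1, np.float64(0.0014), np.float64(-0.0022), 0, 0, 0, np.float64(0.02)], [1, np.float64(0.0021), np.float64(-0.0032), 0, 0, 0, np.float64(0.03)], [1, np.float64(0.0028), np.float64(-0.0043), 0, 0, 0, np.float64(0.04)], [1, np.float64(0.0035), np.float64(-0.0054), 0, 0, 0, np.float64(0.05)], [1, np.float64(0.0043), np.float64(-0.0064), 0, 0, 0, np.float64(0.06)], [1, np.float64(0.005), np.float64(-0.0075), 0, 0, 0, np.float64(0.07)], [1, np.float64(0.0058), np.float64(-0.0085), 0, 0, 0, np.float64(0.08)], [1, np.float64(0.0066), np.float64(-0.0095), 0, 0, 0, np.float64(0.09)], [1, np.float64(0.0073), np.float64(-0.0106), 0, 0, 0, np.float64(0.1)], [1, np.float64(0.0081), np.float64(-0.0116), 0, 0, 0, np.float64(0.11)], [1, np.float64(0.0089), np.float64(-0.0126), 0, 0, 0, np.float64(0.12)], [1, np.float64(0.0097), np.float64(-0.0136), 0, 0, 0, np.float64(0.13)],
```

Request:
{"fn": "jog_arm", "kwargs": {
  "series": [
    [[1,0.0007,-0.0011,0,0,0,0.01],[1,0.0014,-0.0022,0,0,0,0.02],[1,0.0021,-0.0032,0,0,0,0.03],[1,0.0028,-0.0043,0,0,0,0.04],[1,0.0028,-0.0043,0,0,0,0.04]]
  ]
}}

```text
t: 9.43
ee_pos: [511.9, -51.5, 60.4]
eef_rot: [0.422, 0.907, -0.0, -0.0]
wrist_force: [-1.7, 4.7, 0.0]
gripper_width: 0.3
finger_force: 2.4
```

Run:
```python
from h import *
print(phinow()); print(turn("scene")[1],turn("top")[1])
rows(tcp(1.13),1.13,1.13+.01*np.arange(1,10))
```

```text
{'t': 9.425, 'phi': np.float64(1.131), 'r': np.float64(128.8), 'yawphi': np.float64(1.131), 'F': array([-1.7,  4.7,  0. ]), 'push': np.float64(4.68)}
{'green': (28, -1.485, 64)} {'yellow': (55, 2.476, 64), 'green': (51, -1.453, 59)}
[1, np.float64(0.0007), np.float64(-0.0011), 0, 0, 0, np.float64(0.01)], [1, np.float64(0.0015), np.float64(-0.0021), 0, 0, 0, np.float64(0.02)], [1, np.float64(0.0022), np.float64(-0.0032), 0, 0, 0, np.float64(0.03)], [1, np.float64(0.003), np.float64(-0.0042), 0, 0, 0, np.float64(0.04)], [1, np.float64(0.0038), np.float64(-0.0052), 0, 0, 0, np.float64(0.05)], [1, np.float64(0.0045), np.float64(-0.0062), 0, 0, 0, np.float64(0.06)], [1, np.float64(0.0053), np.float64(-0.0073), 0, 0, 0, np.float64(0.07)], [1, np.float64(0.0061), np.float64(-0.0083), 0, 0, 0, np.float64(0.08)], [1, np.float64(0.0069), np.float64(-0.0093), 0, 0, 0, np.float64(0.09)],
```

Force is dropping as the notch pulls in. I keep feeling for the stop in small steps.

Request:
{"fn": "jog_arm", "kwargs": {
  "series": [
    [[1,0.0007,-0.0011,0,0,0,0.01],[1,0.0015,-0.0021,0,0,0,0.02],[1,0.0022,-0.0032,0,0,0,0.03],[1,0.0022,-0.0032,0,0,0,0.03]]
  ]
}}

```text
t: 10.02
ee_pos: [514.2, -54.7, 60.4]
eef_rot: [0.408, 0.913, -0.0, -0.0]
wrist_force: [-0.9, 3.8, -0.3]
gripper_width: 0.8
finger_force: 2.1
```

Run:
```python
from h import *
print(phinow()); print(turn("scene")[1],turn("top")[1])
```

```text
{'t': 10.025, 'phi': np.float64(1.161), 'r': np.float64(128.8), 'yawphi': np.float64(1.161), 'F': array([-0.9,  3.8, -0.3]), 'push': np.float64(3.44)}
{'green': (30, -1.445, 64)} {'yellow': (55, 2.508, 62), 'green': (49, -1.437, 59)}
```

Request:
{"fn": "jog_arm", "kwargs": {
  "series": [
    [[1,0.0008,-0.001,0,0,0,0.01],[1,0.0016,-0.0021,0,0,0,0.02],[1,0.0016,-0.0021,0,0,0,0.02]]
  ]
}}

```text
t: 10.5
ee_pos: [515.7, -56.8, 60.4]
eef_rot: [0.399, 0.917, -0.0, -0.0]
wrist_force: [-1.8, 4.4, -0.2]
gripper_width: 0.3
finger_force: 2.1
```

Request:
{"fn": "jog_arm", "kwargs": {
  "series": [
    [[1,0.0008,-0.001,0,0,0,0.01],[1,0.0016,-0.0021,0,0,0,0.02],[1,0.0016,-0.0021,0,0,0,0.02]]
  ]
}}

```text
t: 10.88
ee_pos: [517.2, -58.6, 60.4]
eef_rot: [0.39, 0.921, -0.0, -0.0]
wrist_force: [-2.3, 6.4, -0.1]
gripper_width: 0.8
finger_force: 3.1
```

Run:
```python
from h import *
print(phinow()); print(turn("scene")[1],turn("top")[1])
```

```text
{'t': 10.875, 'phi': np.float64(1.2), 'r': np.float64(128.7), 'yawphi': np.float64(1.2), 'F': array([-2.3,  6.4, -0.1]), 'push': np.float64(6.2)}
{'green': (30, -1.427, 63)} {'yellow': (57, 2.518, 62), 'green': (52, -1.399, 60)}
```

Request:
{"fn": "jog_arm", "kwargs": {
  "series": [
    [[1,0.0008,-0.001,0,0,0,0.01],[1,0.0008,-0.001,0,0,0,0.01]]
  ]
}}

```text
t: 11.22
ee_pos: [517.8, -59.5, 60.4]
eef_rot: [0.385, 0.923, -0.0, -0.0]
wrist_force: [-4.5, 6.5, 1.6]
gripper_width: 0.5
finger_force: 3.7
```

Request:
{"fn": "jog_arm", "kwargs": {
  "series": [
    [[1,0.0008,-0.001,0,0,0,0.01],[1,0.0008,-0.001,0,0,0,0.01]]
  ]
}}

```text
t: 11.48
ee_pos: [518.5, -60.3, 60.4]
eef_rot: [0.381, 0.925, -0.0, -0.001]
wrist_force: [-5.9, 7.1, 3.3]
gripper_width: 0.2
finger_force: 4.4
```

Request:
{"fn": "jog_arm", "kwargs": {
  "series": [
    [[1,0.0008,-0.001,0,0,0,0.01],[1,0.0008,-0.001,0,0,0,0.01]]
  ]
}}

```text
t: 11.72
ee_pos: [519.2, -61.1, 60.4]
eef_rot: [0.376, 0.927, -0.0, -0.001]
wrist_force: [-6.0, 8.9, 3.5]
gripper_width: 0.2
finger_force: 5.0
```

Run:
```python
from h import *
print(phinow()); print(turn("scene")[1],turn("top")[1])
rows(tcp(1.23),1.23,np.arange(1.23,0.0,-.11)); rows(tcp(1.24),1.24,np.arange(1.24,0.0,-.11))
```

```text
{'t': 11.725, 'phi': np.float64(1.225), 'r': np.float64(128.8), 'yawphi': np.float64(1.231), 'F': array([-6. ,  8.9,  3.5]), 'push': np.float64(10.51)}
{'green': (31, -1.414, 63)} {'yellow': (54, 2.527, 63), 'green': (48, -1.377, 59)}
[1, np.float64(0.0), np.float64(0.0), 0, 0, 0, np.float64(0.0)], [1, np.float64(-0.0085), np.float64(0.0113), 0, 0, 0, np.float64(-0.11)], [1, np.float64(-0.0157), np.float64(0.0235), 0, 0, 0, np.float64(-0.22)], [1, np.float64(-0.0215), np.float64(0.0364), 0, 0, 0, np.float64(-0.33)], [1, np.float64(-0.0258), np.float64(0.0499), 0, 0, 0, np.float64(-0.44)], [1, np.float64(-0.0287), np.float64(0.0637), 0, 0, 0, np.float64(-0.55)], [1, np.float64(-0.03), np.float64(0.0778), 0, 0, 0, np.float64(-0.66)], [1, np.float64(-0.0297), np.float64(0.092), 0, 0, 0, np.float64(-0.77)], [1, np.float64(-0.0279), np.float64(0.106), 0, 0, 0, np.float64(-0.88)], [1, np.float64(-0.0246), np.float64(0.1197), 0, 0, 0, np.float64(-0.99)], [1, np.float64(-0.0198), np.float64(0.133), 0, 0, 0, np.float64(-1.1)], [1, np.float64(-0.0135), np.float64(0.1457), 0, 0, 0, np.float64(-
[... 184 characters left out ...]
0.0234), 0, 0, 0, np.float64(-0.22)], [1, np.float64(-0.0218), np.float64(0.0362), 0, 0, 0, np.float64(-0.33)], [1, np.float64(-0.0263), np.float64(0.0496), 0, 0, 0, np.float64(-0.44)], [1, np.float64(-0.0293), np.float64(0.0634), 0, 0, 0, np.float64(-0.55)], [1, np.float64(-0.0307), np.float64(0.0775), 0, 0, 0, np.float64(-0.66)], [1, np.float64(-0.0306), np.float64(0.0916), 0, 0, 0, np.float64(-0.77)], [1, np.float64(-0.029), np.float64(0.1057), 0, 0, 0, np.float64(-0.88)], [1, np.float64(-0.0258), np.float64(0.1195), 0, 0, 0, np.float64(-0.99)], [1, np.float64(-0.0211), np.float64(0.1328), 0, 0, 0, np.float64(-1.1)], [1, np.float64(-0.015), np.float64(0.1456), 0, 0, 0, np.float64(-1.21)],
```

Request:
{"fn": "jog_arm", "kwargs": {
  "series": [
    [[1,0.0008,-0.001,0,0,0,0.01],[1,0.0012,-0.0015,0,0,0,0.015],[1,0.0012,-0.0015,0,0,0,0.015]]
  ]
}}

```text
t: 12.2
ee_pos: [520.2, -62.4, 60.4]
eef_rot: [0.369, 0.929, 0.0, -0.001]
wrist_force: [-7.3, 9.0, 5.1]
gripper_width: 0.4
finger_force: 6.0
```

Run:
```python
from h import *
print(phinow()); print(turn("scene")[1],turn("top")[1])
```

```text
{'t': 12.2, 'phi': np.float64(1.237), 'r': np.float64(128.8), 'yawphi': np.float64(1.246), 'F': array([-7.3,  9. ,  5.1]), 'push': np.float64(11.45)}
{'green': (31, -1.408, 64)} {'yellow': (55, 2.533, 64), 'green': (50, -1.389, 59)}
```

Request:
{"fn": "jog_arm", "kwargs": {
  "series": [
    [[1,0.0008,-0.001,0,0,0,0.01],[1,0.0012,-0.0015,0,0,0,0.015],[1,0.0012,-0.0015,0,0,0,0.015]]
  ]
}}

```text
t: 12.68
ee_pos: [521.2, -63.6, 60.4]
eef_rot: [0.362, 0.932, 0.0, -0.001]
wrist_force: [-8.1, 10.8, 6.6]
gripper_width: 0.7
finger_force: 7.0
```

Run:
```python
from h import *
print(phinow()); print(turn("scene")[1],turn("top")[1])
rows(tcp(1.26),1.26,[1.25,1.2]+list(np.arange(1.08,0.0,-.12)));rows(tcp(.12),.12,[0,-.1,-.2])
```

```text
{'t': 12.675, 'phi': np.float64(1.249), 'r': np.float64(128.8), 'yawphi': np.float64(1.261), 'F': array([-8.1, 10.8,  6.6]), 'push': np.float64(13.26)}
{'green': (32, -1.402, 63)} {'yellow': (54, 2.528, 63), 'green': (51, -1.395, 59)}
[1, np.float64(-0.0009), np.float64(0.001), 0, 0, 0, -0.01], [1, np.float64(-0.005), np.float64(0.0059), 0, 0, 0, -0.06], [1, np.float64(-0.0138), np.float64(0.0186), 0, 0, 0, np.float64(-0.18)], [1, np.float64(-0.021), np.float64(0.0322), 0, 0, 0, np.float64(-0.3)], [1, np.float64(-0.0265), np.float64(0.0466), 0, 0, 0, np.float64(-0.42)], [1, np.float64(-0.0303), np.float64(0.0616), 0, 0, 0, np.float64(-0.54)], [1, np.float64(-0.0323), np.float64(0.0769), 0, 0, 0, np.float64(-0.66)], [1, np.float64(-0.0324), np.float64(0.0923), 0, 0, 0, np.float64(-0.78)], [1, np.float64(-0.0307), np.float64(0.1076), 0, 0, 0, np.float64(-0.9)], [1, np.float64(-0.0271), np.float64(0.1227), 0, 0, 0, np.float64(-1.02)], [1, np.float64(-0.0218), np.float64(0.1371), 0, 0, 0, np.float64(-1.14)], [1, np.float64(-0.0148), np.float64(0.1509), 0, 0, 0, np.float64(-1.26)], 
[1, np.float64(0.007), np.float64(0.0137), 0, 0, 0, -0.12], [1, np.float64(0.0141), np.float64(0.0245), 0, 0, 0, -0.22], [1, np.float64(0.0222), np.float64(0.0345), 0, 0, 0, -0.32],
```

The stop is felt at 13 N with the turn at about 0.78 rad. I let the lever back.

Request:
{"fn": "jog_arm", "kwargs": {
  "series": [
    [[1,-0.0009,0.001,0,0,0,-0.01],[1,-0.005,0.0059,0,0,0,-0.06],[1,-0.0138,0.0186,0,0,0,-0.18],[1,-0.021,0.0322,0,0,0,-0.3],[1,-0.0265,0.0466,0,0,0,-0.42],[1,-0.0303,0.0616,0,0,0,-0.54],[1,-0.0323,0.0769,0,0,0,-0.66],[1,-0.0324,0.0923,0,0,0,-0.78],[1,-0.0307,0.1076,0,0,0,-0.9],[1,-0.0271,0.1227,0,0,0,-1.02],[1,-0.0218,0.1371,0,0,0,-1.14],[1,-0.0148,0.1509,0,0,0,-1.26]]
  ]
}}

```text
t: 14.28
ee_pos: [508.0, 86.1, 60.7]
eef_rot: [0.843, 0.538, 0.0, 0.0]
wrist_force: [1.2, -0.5, 0.5]
gripper_width: 0.1
finger_force: 0.2
```

Request:
{"fn": "jog_arm", "kwargs": {
  "series": [
    [[1,0.0057,0.0108,0,0,0,-0.1],[1,0.0057,0.0108,0,0,0,-0.1],[1,0.0057,0.0108,0,0,0,-0.1]]
  ]
}}

```text
t: 14.65
ee_pos: [513.0, 96.2, 60.5]
eef_rot: [0.867, 0.498, -0.0, 0.0]
wrist_force: [-0.2, 0.6, -0.9]
gripper_width: 0.6
finger_force: 0.0
```

Run:
```python
from h import *
print(phinow()); print(turn("scene")[1]); c,o=turn("top"); print(o)
P,ok=cloud(c); m=ok&(abs(P[...,2]-105)<5)&(P[...,0]<530)&(P[...,0]>475)&(P[...,1]>40)&(P[...,1]<95); X=P[m][:,:2]; print("paddle",cv2.minAreaRect(X.astype(np.float32)),X.mean(0))
rows(tcp(-.1),-.1,np.arange(-.04,.621,.06));rows(tcp(.62),.62,np.arange(.68,1.07,.04))
```

```text
{'t': 14.65, 'phi': np.float64(-0.087), 'r': np.float64(129.4), 'yawphi': np.float64(-0.098), 'F': array([-0.2,  0.6, -0.9]), 'push': np.float64(0.45)}
{'yellow': (32, 2.634, 60), 'green': (23, -1.404, 64)}
{'green': (52, -1.404, 60)}
paddle ((0.0, 0.0), (0.0, 0.0), 0.0) [nan nan]
[1, np.float64(-0.0044), np.float64(-0.0064), 0, 0, 0, np.float64(0.06)], [1, np.float64(-0.0084), np.float64(-0.013), 0, 0, 0, np.float64(0.12)], [1, np.float64(-0.0119), np.float64(-0.0198), 0, 0, 0, np.float64(0.18)], [1, np.float64(-0.0151), np.float64(-0.0268), 0, 0, 0, np.float64(0.24)], [1, np.float64(-0.0178), np.float64(-0.0341), 0, 0, 0, np.float64(0.3)], [1, np.float64(-0.0201), np.float64(-0.0414), 0, 0, 0, np.float64(0.36)], [1, np.float64(-0.022), np.float64(-0.0489), 0, 0, 0, np.float64(0.42)], [1, np.float64(-0.0234), np.float64(-0.0565), 0, 0, 0, np.float64(0.48)], [1, np.float64(-0.0243), np.float64(-0.0642), 0, 0, 0, np.float64(0.54)], [1, np.float64(-0.0248), np.float64(-0.0719), 0, 0, 0, np.float64(0.6)], [1, np.float64(-0.0248), np.float64(-0.0796), 0, 0, 0, np.float64(0.66)], [1, np.f
[... 166 characters left out ...]
.float64(-0.0127), 0, 0, 0, np.float64(0.1)], [1, np.float64(0.0028), np.float64(-0.0178), 0, 0, 0, np.float64(0.14)], [1, np.float64(0.0041), np.float64(-0.0228), 0, 0, 0, np.float64(0.18)], [1, np.float64(0.0055), np.float64(-0.0277), 0, 0, 0, np.float64(0.22)], [1, np.float64(0.0072), np.float64(-0.0326), 0, 0, 0, np.float64(0.26)], [1, np.float64(0.0091), np.float64(-0.0374), 0, 0, 0, np.float64(0.3)], [1, np.float64(0.0111), np.float64(-0.0421), 0, 0, 0, np.float64(0.34)], [1, np.float64(0.0133), np.float64(-0.0467), 0, 0, 0, np.float64(0.38)], [1, np.float64(0.0157), np.float64(-0.0513), 0, 0, 0, np.float64(0.42)], <stdin>:3: RuntimeWarning: Mean of empty slice.
  ret = um.true_divide(
```

The notch holds (green vial unchanged at -1.404 rad). Starting the second stroke.

Request:
{"fn": "jog_arm", "kwargs": {
  "series": [
    [[1,-0.0044,-0.0064,0,0,0,0.06],[1,-0.0084,-0.013,0,0,0,0.12],[1,-0.0119,-0.0198,0,0,0,0.18],[1,-0.0151,-0.0268,0,0,0,0.24],[1,-0.0178,-0.0341,0,0,0,0.3],[1,-0.0201,-0.0414,0,0,0,0.36],[1,-0.022,-0.0489,0,0,0,0.42],[1,-0.0232,-0.0552,0,0,0,0.47],[1,-0.0239,-0.0603,0,0,0,0.51],[1,-0.0245,-0.0655,0,0,0,0.55],[1,-0.0248,-0.0719,0,0,0,0.6],[1,-0.0248,-0.0757,0,0,0,0.63]]
  ]
}}

```text
t: 16.25
ee_pos: [488.3, 20.9, 60.6]
eef_rot: [0.671, 0.742, 0.0, 0.0]
wrist_force: [0.1, 3.4, 0.7]
gripper_width: 0.6
finger_force: 1.6
```

Run:
```python
from h import *
print(phinow()); print(turn("scene")[1],turn("top")[1])
rows(tcp(.53),.53,.53+.04*np.arange(1,13))
rows(tcp(1.01),1.01,[1.04,1.07,1.09,1.10,1.11,1.12,1.13,1.14,1.15,1.16,1.17,1.18])
```

```text
{'t': 16.25, 'phi': np.float64(0.533), 'r': np.float64(130.0), 'yawphi': np.float64(0.532), 'F': array([0.1, 3.4, 0.7]), 'push': np.float64(3.34)}
{'yellow': (17, 2.808, 60), 'green': (22, -1.302, 64)} {'yellow': (8, 2.595, 69), 'green': (52, -1.262, 59)}
[1, np.float64(0.0001), np.float64(-0.0051), 0, 0, 0, np.float64(0.04)], [1, np.float64(0.0004), np.float64(-0.0103), 0, 0, 0, np.float64(0.08)], [1, np.float64(0.0009), np.float64(-0.0154), 0, 0, 0, np.float64(0.12)], [1, np.float64(0.0016), np.float64(-0.0205), 0, 0, 0, np.float64(0.16)], [1, np.float64(0.0025), np.float64(-0.0256), 0, 0, 0, np.float64(0.2)], [1, np.float64(0.0036), np.float64(-0.0306), 0, 0, 0, np.float64(0.24)], [1, np.float64(0.0049), np.float64(-0.0356), 0, 0, 0, np.float64(0.28)], [1, np.float64(0.0064), np.float64(-0.0405), 0, 0, 0, np.float64(0.32)], [1, np.float64(0.0081), np.float64(-0.0453), 0, 0, 0, np.float64(0.36)], [1, np.float64(0.01), np.float64(-0.0501), 0, 0, 0, np.float64(0.4)], [1, np.float64(0.0121), np.float64(-0.0548), 0, 0, 0, np.float64(0.44)], [1, np.float64(0.0144), np.float64(-0.0594), 0, 0, 0, np.float64(0.48)], 
[1, np.float64(0.0018), np.float64(-0.0034), 0, 0, 0, 0.03], [1, np.float64(0.0038), np.float64(-0.0067), 0, 0, 0, 0.06], [1, np.float64(0.0051), np.float64(-0.0089), 0, 0, 0, 0.08], [1, np.float64(0.0058), np.float64(-0.01), 0, 0, 0, 0.09], [1, np.float64(0.0065), np.float64(-0.0111), 0, 0, 0, 0.1], [1, np.float64(0.0072), np.float64(-0.0122), 0, 0, 0, 0.11], [1, np.float64(0.0079), np.float64(-0.0133), 0, 0, 0, 0.12], [1, np.float64(0.0086), np.float64(-0.0143), 0, 0, 0, 0.13], [1, np.float64(0.0094), np.float64(-0.0154), 0, 0, 0, 0.14], [1, np.float64(0.0101), np.float64(-0.0164), 0, 0, 0, 0.15], [1, np.float64(0.0109), np.float64(-0.0174), 0, 0, 0, 0.16], [1, np.float64(0.0117), np.float64(-0.0185), 0, 0, 0, 0.17],
```

Request:
{"fn": "jog_arm", "kwargs": {
  "series": [
    [[1,0.0001,-0.0051,0,0,0,0.04],[1,0.0004,-0.0103,0,0,0,0.08],[1,0.0009,-0.0154,0,0,0,0.12],[1,0.0016,-0.0205,0,0,0,0.16],[1,0.0025,-0.0256,0,0,0,0.2],[1,0.0036,-0.0306,0,0,0,0.24],[1,0.0049,-0.0356,0,0,0,0.28],[1,0.0064,-0.0405,0,0,0,0.32],[1,0.0081,-0.0453,0,0,0,0.36],[1,0.01,-0.0501,0,0,0,0.4],[1,0.0121,-0.0548,0,0,0,0.44],[1,0.0144,-0.0594,0,0,0,0.48]]
  ]
}}

```text
t: 17.85
ee_pos: [502.4, -38.0, 60.5]
eef_rot: [0.475, 0.88, -0.0, -0.0]
wrist_force: [-2.8, 4.5, 3.8]
gripper_width: 0.6
finger_force: 2.3
```

Request:
{"fn": "jog_arm", "kwargs": {
  "series": [
    [[1,0.0018,-0.0034,0,0,0,0.03],[1,0.0038,-0.0067,0,0,0,0.06],[1,0.0051,-0.0089,0,0,0,0.08],[1,0.0058,-0.01,0,0,0,0.09],[1,0.0065,-0.0111,0,0,0,0.1],[1,0.0072,-0.0122,0,0,0,0.11],[1,0.0079,-0.0133,0,0,0,0.12],[1,0.0086,-0.0143,0,0,0,0.13],[1,0.0094,-0.0154,0,0,0,0.14],[1,0.0101,-0.0164,0,0,0,0.15],[1,0.0109,-0.0174,0,0,0,0.16],[1,0.0117,-0.0185,0,0,0,0.17]]
  ]
}}

```text
t: 19.35
ee_pos: [514.2, -56.8, 60.4]
eef_rot: [0.399, 0.917, -0.0, -0.0]
wrist_force: [-2.7, 3.5, 3.6]
gripper_width: 0.2
finger_force: 2.3
```

Run:
```python
from h import *
print(phinow()); print(turn("scene")[1],turn("top")[1])
rows(tcp(1.18),1.18,1.18+.01*np.arange(1,5))
```

```text
{'t': 19.35, 'phi': np.float64(1.175), 'r': np.float64(130.0), 'yawphi': np.float64(1.181), 'F': array([-2.7,  3.5,  3.6]), 'push': np.float64(4.4)}
{'green': (26, -0.675, 62)} {'yellow': (17, -3.09, 66), 'green': (51, -0.593, 60)}
[1, np.float64(0.0008), np.float64(-0.001), 0, 0, 0, np.float64(0.01)], [1, np.float64(0.0016), np.float64(-0.002), 0, 0, 0, np.float64(0.02)], [1, np.float64(0.0024), np.float64(-0.003), 0, 0, 0, np.float64(0.03)], [1, np.float64(0.0032), np.float64(-0.004), 0, 0, 0, np.float64(0.04)],
```

Request:
{"fn": "jog_arm", "kwargs": {
  "series": [
    [[1,0.0008,-0.001,0,0,0,0.01],[1,0.0016,-0.002,0,0,0,0.02],[1,0.0024,-0.003,0,0,0,0.03],[1,0.0032,-0.004,0,0,0,0.04],[1,0.0032,-0.004,0,0,0,0.04]]
  ]
}}

```text
t: 20.08
ee_pos: [517.1, -60.6, 60.4]
eef_rot: [0.381, 0.925, -0.0, -0.0]
wrist_force: [-6.2, 4.4, 6.0]
gripper_width: 0.5
finger_force: 3.8
```

Request:
{"fn": "jog_arm", "kwargs": {
  "series": [
    [[1,0.0008,-0.001,0,0,0,0.01],[1,0.0012,-0.0015,0,0,0,0.015],[1,0.0012,-0.0015,0,0,0,0.015]]
  ]
}}

```text
t: 20.45
ee_pos: [518.1, -61.8, 60.4]
eef_rot: [0.374, 0.928, -0.0, -0.001]
wrist_force: [-7.8, 6.2, 7.0]
gripper_width: 0.5
finger_force: 4.7
```

Request:
{"fn": "jog_arm", "kwargs": {
  "series": [
    [[1,0.0008,-0.001,0,0,0,0.01],[1,0.0012,-0.0015,0,0,0,0.015],[1,0.0012,-0.0015,0,0,0,0.015]]
  ]
}}

```text
t: 20.82
ee_pos: [519.2, -63.1, 60.4]
eef_rot: [0.367, 0.93, -0.0, -0.001]
wrist_force: [-9.6, 6.3, 8.0]
gripper_width: 0.5
finger_force: 5.6
```

Request:
{"fn": "jog_arm", "kwargs": {
  "series": [
    [[1,0.0008,-0.001,0,0,0,0.01],[1,0.0012,-0.0015,0,0,0,0.015],[1,0.0012,-0.0015,0,0,0,0.015]]
  ]
}}

```text
t: 21.2
ee_pos: [520.3, -64.3, 60.3]
eef_rot: [0.36, 0.933, -0.0, -0.001]
wrist_force: [-9.7, 8.3, 9.5]
gripper_width: 0.5
finger_force: 6.5
```

Run:
```python
from h import *
print(phinow()); print(turn("scene")[1]); c,o=turn("top"); print(o)
```

```text
{'t': 21.2, 'phi': np.float64(1.249), 'r': np.float64(130.0), 'yawphi': np.float64(1.266), 'F': array([-9.7,  8.3,  9.5]), 'push': np.float64(12.76)}
{'green': (29, -0.669, 62)}
{'yellow': (27, -3.044, 62), 'green': (52, -0.586, 60)}
```

Request:
{"fn": "jog_arm", "kwargs": {
  "series": [
    [[1,-0.0009,0.001,0,0,0,-0.01],[1,-0.005,0.0059,0,0,0,-0.06],[1,-0.0138,0.0186,0,0,0,-0.18],[1,-0.021,0.0322,0,0,0,-0.3],[1,-0.0265,0.0466,0,0,0,-0.42],[1,-0.0303,0.0616,0,0,0,-0.54],[1,-0.0323,0.0769,0,0,0,-0.66],[1,-0.0324,0.0923,0,0,0,-0.78],[1,-0.0307,0.1076,0,0,0,-0.9],[1,-0.0271,0.1227,0,0,0,-1.02],[1,-0.0218,0.1371,0,0,0,-1.14],[1,-0.0148,0.1509,0,0,0,-1.26]]
  ]
}}

```text
t: 22.8
ee_pos: [507.1, 86.0, 60.6]
eef_rot: [0.842, 0.54, 0.0, 0.0]
wrist_force: [0.6, -0.0, -0.3]
gripper_width: 0.4
finger_force: 0.2
```

Request:
{"fn": "jog_arm", "kwargs": {
  "series": [
    [[1,0.004,0.014,0,0,0,0],[1,0.006,0.026,0,0,0,0],[1,0.006,0.036,0.03,0,0,0],[1,0.006,0.04,0.08,0,0,0],[1,-0.02,0.06,0.13,0,0,0],[1,-0.03,0.11,0.15,0,0,0],[1,-0.03,0.16,0.15,0,0,0],[1,-0.03,0.2,0.15,0,0,0],[1,-0.03,0.22,0.15,0,0,0]]
  ]
}}

```text
t: 23.92
ee_pos: [475.8, 308.0, 210.5]
eef_rot: [0.839, 0.543, 0.0, -0.0]
wrist_force: [0.6, -0.4, 0.1]
gripper_width: 0.5
finger_force: 0.0
```

Run:
```python
from h import *
print(phinow()); s,o=turn("scene"); print(o); c,o=turn("top"); print(o)
P,ok=cloud(c); m=ok&(abs(P[...,2]-105)<5)&(P[...,0]<530)&(P[...,0]>475)&(P[...,1]>40)&(P[...,1]<95); X=P[m][:,:2]; print("paddle",cv2.minAreaRect(X.astype(np.float32)),X.mean(0))
d=[x for x in models.trace("beaker","top")][:1]
for x in d: print("beaker",x["conf"],x["extent"],np.round(np.median(P[x["pixels"]&ok],0)))
a=c["frame"][100:270,290:450,::-1]; b=s["frame"][140:350,250:430,::-1]
cv2.imwrite("pics/e.png",np.hstack([cv2.resize(a,(400,425)),cv2.resize(b,(364,425))]))
```

```text
{'t': 23.925, 'phi': np.float64(-0.577), 'r': np.float64(320.5), 'yawphi': np.float64(0.009), 'F': array([ 0.6, -0.4,  0.1]), 'push': np.float64(-0.17)}
{'yellow': (41, -2.886, 66), 'green': (20, -0.66, 62)}
{'yellow': (55, -2.976, 62), 'green': (51, -0.595, 60)}
paddle ((502.55462646484375, 74.7279052734375), (9.045872688293457, 42.24475860595703), 65.05199432373047) [502.10122249  74.84897597]
beaker 0.86 [358.1, 148.4, 23.9, 22.0] [683.  33.  68.]
```

View pics/e.png

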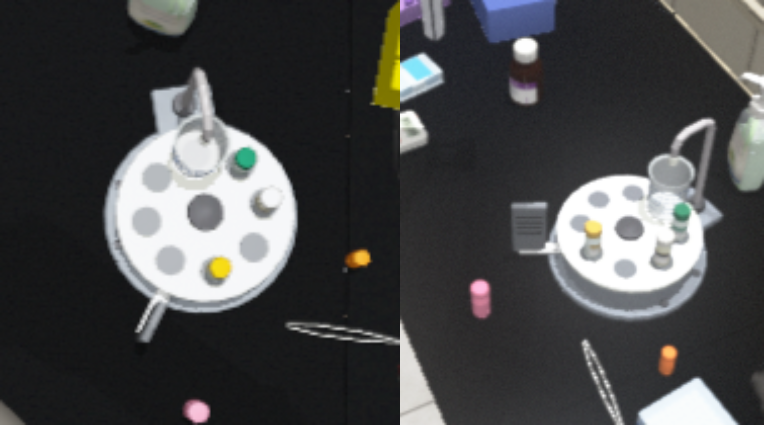

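The beaker stands under the spout at (202,148), and all three vials are upright. The paddle is back at its starting pose and the robot is clear.

```bash
python3 -c "
from bench import bot; print(bot.hand_in())"
```

```text
the job is handed in; nothing more can be done
None
```

I clicked the carousel round two notches and handed the job in at about 24 s. The last pictures show the beaker under the spout, the lever back at rest and all three vials upright, but the hand-in gave no verdict.

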